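# Mirror a row of sewing notions for a left-handed sewer

### The job

A left-handed sewer is taking over this corner: move the four sewing things from the cups of the full rack to the cups of the empty rack, in reverse order. Seen from the robot, what stands farthest left in the full rack goes into the farthest right cup of the empty rack, the second from the left into the second from the right, and so on. Each must stand upright on the floor of its own cup, let go.

Things in the scene. Friction and masses are not known exactly. Their poses are not given: they have to be found in the camera images.
- full_rack: pale wooden strip 62 x 290 x 10 mm, fixed, lying roughly across the robot's view. Origin: centre of its underside; x away from the robot, y along it (to the robot's left), z up. Four shallow white cups are centred on it at y = +105, +35, -35 and -105 mm (pitch 70 mm); one sewing thing stands in each at the start. It may lie nearer the robot than the empty rack or beyond it.
- empty_rack: pale wooden strip 62 x 290 x 10 mm, fixed, lying roughly across the robot's view. Origin: centre of its underside; x away from the robot, y along it (to the robot's left), z up. Four empty white cups are part of it: centres at x = 0, y = +105, +35, -35, -105 mm; 54 mm across outside, 48 inside; floor 13 mm and rim 17 mm above the underside of the strip.
- cup_oiler: the round white plastic cup of the full rack in which the oil bottle stands at the start; fixed. 54 mm across outside, 48 mm inside, 7 mm high, floor 3 mm thick (so its rim stands 4 mm above its floor). Origin: centre of its underside, on the top of the strip. All eight cups are alike; this one is known by what stands in it at the start. 
- cup_black_spool: the round white plastic cup of the full rack in which the black thread spool stands at the start; fixed. 54 mm across outside, 48 mm inside, 7 mm high, floor 3 mm thick (so its rim stands 4 mm above its floor). Origin: centre of its underside, on the top of the strip. All eight cups are alike; this one is known by what stands in it at the start. 
- cup_thimble: the round white plastic cup of the full rack in which the thimble stands at the start; fixed. 54 mm across outside, 48 mm inside, 7 mm high, floor 3 mm thick (so its rim stands 4 mm above its floor). Origin: centre of its underside, on the top of the strip. All eight cups are alike; this one is known by what stands in it at the start. 
- cup_teal_spool: the round white plastic cup of the full rack in which the teal thread spool stands at the start; fixed. 54 mm across outside, 48 mm inside, 7 mm high, floor 3 mm thick (so its rim stands 4 mm above its floor). Origin: centre of its underside, on the top of the strip. All eight cups are alike; this one is known by what stands in it at the start. 
- oiler: small upright oil bottle, 32 mm across and 96 mm high: round body 32 mm across up to 64 mm, then a nozzle 18 mm across at its root. About 50 g, loose. Origin: centre of its underside; z up; any yaw. Its foot is a little uneven: it leans up to 0.05 rad at rest. Grasp across the body.
- black_spool: spool of black thread, standing upright, 52 mm high: flanges 30 mm across at the foot (up to 9 mm) and at the top (45 to 52 mm), winding 21 mm across between them. About 40 g, loose. Origin: centre of its underside; z up; any yaw. Grasp across the top flange.
- thimble: steel thimble, mouth down, 19 mm across and 22 mm high, slightly tapered. About 20 g, loose. Origin: centre of its underside; z up; any yaw.
- teal_spool_foot (a point): centre of the underside of the teal thread spool, on its axis (z up). The spool stands upright, 44 mm high: flanges 27 mm across at the foot (up to 6 mm) and at the top (37 to 44 mm), winding 13 mm across between them as solid. A thin loose thread end hangs beside it and cannot be touched. About 30 g, loose. Grasp across the top flange.
Things that resemble listed ones, but are neither listed nor needed, are in the scene too. Leave any blue or green look-alike of the black_spool alone.

How it is judged (in metres and radians):
At the end, for the whole second after the job is handed in: Each thing stands upright (0.1 rad), at rest, on the floor of the cup of the empty rack that mirrors the cup it started in (farthest left to farthest right, and so on); its foot is within 15 mm of the cup's centre along and across the rack and 3 mm of the cup floor's height (x of oiler in the frame of empty_rack between -0.015 and 0.015 m and z of oiler in the frame of empty_rack between 0.01 and 0.016 m and angle between each of oiler, black_spool, thimble, teal_spool_foot's own z axis and vertical below 0.1 rad and linear speed of each of oiler, black_spool, thimble, teal_spool below 0.02 m/s and ((y of cup_oiler in the frame of full_rack between 0.085 and 0.125 m and y of oiler in the frame of empty_rack between -0.12 and -0.09 m) or (y of cup_oiler in the frame of full_rack between 0.015 and 0.055 m and y of oiler in the frame of empty_rack between -0.05 and -0.02 m) or (y of cup_oiler in the frame of full_rack between -0.055 and -0.015 m and y of oiler in the frame of empty_rack between 0.02 and 0.05 m) or (y of cup_oiler in the frame of full_rack between -0.125 and -0.085 m and y of oiler in the frame of empty_rack between 0.09 and 0.12 m)) and x of black_spool in the frame of empty_rack between -0.015 and 0.015 m and z of black_spool in the frame of empty_rack between 0.01 and 0.016 m and ((y of cup_black_spool in the frame of full_rack between 0.085 and 0.125 m and y of black_spool in the frame of empty_rack between -0.12 and -0.09 m) or (y of cup_black_spool in the frame of full_rack between 0.015 and 0.055 m and y of black_spool in the frame of empty_rack between -0.05 and -0.02 m) or (y of cup_black_spool in the frame of full_rack between -0.055 and -0.015 m and y of black_spool in the frame of empty_rack between 0.02 and 0.05 m) or (y of cup_black_spool in the frame of full_rack between -0.125 and -0.085 m and y of black_spool in the frame of empty_rack between 0.09 and 0.12 m)) and x of thimble in the frame of empty_rack between -0.015 and 0.015 m and z of thimble in the frame of empty_rack between 0.01 and 0.016 m and ((y of cup_thimble in the frame of full_rack between 0.085 and 0.125 m and y of thimble in the frame of empty_rack between -0.12 and -0.09 m) or (y of cup_thimble in the frame of full_rack between 0.015 and 0.055 m and y of thimble in the frame of empty_rack between -0.05 and -0.02 m) or (y of cup_thimble in the frame of full_rack between -0.055 and -0.015 m and y of thimble in the frame of empty_rack between 0.02 and 0.05 m) or (y of cup_thimble in the frame of full_rack between -0.125 and -0.085 m and y of thimble in the frame of empty_rack between 0.09 and 0.12 m)) and x of teal_spool_foot in the frame of empty_rack between -0.015 and 0.015 m and z of teal_spool_foot in the frame of empty_rack between 0.01 and 0.016 m and ((y of cup_teal_spool in the frame of full_rack between 0.085 and 0.125 m and y of teal_spool_foot in the frame of empty_rack between -0.12 and -0.09 m) or (y of cup_teal_spool in the frame of full_rack between 0.015 and 0.055 m and y of teal_spool_foot in the frame of empty_rack between -0.05 and -0.02 m) or (y of cup_teal_spool in the frame of full_rack between -0.055 and -0.015 m and y of teal_spool_foot in the frame of empty_rack between 0.02 and 0.05 m) or (y of cup_teal_spool in the frame of full_rack between -0.125 and -0.085 m and y of teal_spool_foot in the frame of empty_rack between 0.09 and 0.12 m))); the robot touches nothing.
It also fails if it takes over 88 s, if anything falls off the work surface, if the arm or the gripper's body presses on something with over 40 N, if the wrist force passes 120 N, or if a joint passes its speed limit or range.

### The arm

A 6-joint arm with a two-finger parallel gripper is mounted at the origin on a cart in front of the work surface, level with it; the furniture and walls round the work are solid. World frame = base frame: x ahead of the robot, y to its left, z up, the work surface at z = 0. Lengths are in m, angles in degrees, forces in N, time in s.
With the tool pointing down it reaches from about 0.35 to 0.875 m from the base axis. Payload 4.2 kg.
Tool frame: the origin (TCP) lies on the front face of the gripper's body, between the roots of the fingers; the fingertips stand finger_overhang ahead of it and the grasp point (between the pads) lies 51 mm ahead of it (finger_overhang is the distance from the TCP to the fingertips, in m); z points along the fingers, y is the line along which they close (so a half turn about z gives the same grasp; the last joint's range is limited). The gripper opens to 87 mm and grips with 3 to 60 N. Pads are 19 mm wide; open, the fingers measure 117 mm over their backs; the gripper's body (75 mm by 190 mm) begins 51 mm behind the grasp point.
Start: joints at [88.957, 22.042, 0.453, 0, -68.411, -14.817], TCP at [0.171, 0.601, 0.292] pointing down, gripper open.
Joint ranges: [-179.83, 179.83], [-69.29, 118.12], [-61.27, 80.66], [-181.25, 117.63], [-171.15, -9.14], [-177.46, 177.46]. Speed limits (degrees/s): [159.86, 159.86, 180, 180, 180, 180].

### API

Orientations are given as a 3x3 rotation matrix whose columns are the frame's x, y, z axes.
In Python, from station import sense, capture, camera_model, finish_job, finger_overhang gives the robot as it stands. The module is installed in compiled form; this text tells all that it offers.
- The arm moves only by the tool jog_arm, never from a script. Its argument "rows" is a list that holds one entry, the list of rows, each a list of 4 numbers: the shift along the tool's x, y, z in m, then the turn about the tool's z in rad. A call has 1 to 20 rows; each row shifts and turns the commanded pose from where the row before left it, along the tool's axes as they then stand; what a row does not reach is not made up. A row lasts 1/8 s, in which the tool goes at most 62.5 mm and 10.7 degrees, less where a joint would pass 70% of its speed; a pose out of reach is approached as far as the arm can. A call is refused whole if a number of a shift passes 0.0625 or a number of a turn 0.188, either way. A call with a gripper value outside its range is refused whole. "claw" is the opening, from 0 (shut) to 1 (fully open), set as the call begins (left out, the last holds). The fingers move at their own pace and stop on an object; the grip force is fixed at half the most. Time passes only in rows, so rows that do not move let the fingers close. It gives the time, the measured TCP pose, the force, the opening and the grip force at its end, in the units of the state.
- sense(): the state, without advancing time (a new reading comes with each control period).
- capture(name): name is "scene" or "side" or "wrist"; returns the picture (384x512x3 uint8, red, green, blue); there is no depth.
- camera_model(name): a dict with "fovy" (degrees; the focal length in pixels is half the picture's height over the tangent of half this angle, whatever the lens; pixels are square), "cx", "cy" (the principal point, pixels), "eye" and "rotation" of the camera in the world. Camera axes: x right, y down, z forward; pixel columns grow to the right and rows downward; lengths in m; the calibration is good to about 2 mm. A picture is of the moment at which its call begins: read the wrist's pose just before it. camera_model takes no time and is no camera call; for the wrist camera it gives the pose at the moment of the call.
- finish_job(): hands the job in; it is judged then, once.
The state is a dict: "time_s": time; "joints": joint angles; "joint_velocities": joint speeds; "effort": joint torques, N m; "tcp_pos": TCP position; "ee_rot": TCP orientation; "wrist_force": force on the tool from outside, world axes, zero at the start; "moment": the same for the moment, N m; "gripper_width": opening from 0.0 (shut) to 1.0 (fully open); "gripper_force": force on a finger pad.
Only numpy, scipy, OpenCV 4.12 (cv2) and the standard library are available. Lean on these libraries where they do the work, as an engineer would, in place of code of your own. Each camera call takes 0.05 s, during which the arm holds its last target. There are 200 camera calls.

## Working session

There is one attempt and no reset: what is moved stays moved. The work goes in short steps, Python scripts to look and compute and a tool call to move; the robot and the scene stay as the last step left them, time stands still between calls to the robot, and variables do not carry over. Pictures are saved under pics/ and viewed, at most 14 in all, crops included, and the job is handed in when it is done.

Besides the shell and the picture viewer there is one more tool, called after "Emit:" by a JSON object that holds its "method" and its "body", one argument or row to a line. jog_arm: Moves the arm, as the interface text tells. Its arguments: {"type":"object","properties":{"rows":{"type":"array"},"claw":{"type":"number"}},"required":["rows"]}

```bash
mkdir -p pics; python3 - <<'E'
from station import *
import cv2,numpy as np
print(sense()); print(finger_overhang if not callable(finger_overhang) else finger_overhang())
for n in("scene","side","wrist"):
    print(n,camera_model(n)); im=capture(n); cv2.imwrite(f"pics/{n}0.png",im[:,:,::-1])
a=cv2.imread("pics/scene0.png");cv2.imwrite("pics/s0.png",cv2.resize(a,(800,600),interpolation=cv2.INTER_CUBIC))
E
```

```text
{'time_s': 0.0, 'joints': array([ 8.89574165e+01,  2.20908849e+01,  3.80137846e-01, -2.90066433e-02,
       -6.84104307e+01, -1.48167569e+01]), 'joint_velocities': array([-0.08554464, -0.01889303,  0.04999092,  0.09684501,  0.0317466 ,
        0.04058224]), 'effort': array([ 6.20210958e-04, -3.90665138e+01,  1.87404120e+01,  4.21972811e+00,
        1.10447893e-02, -1.79972790e-04]), 'tcp_pos': array([0.17064843, 0.60078845, 0.29116053]), 'ee_rot': array([[ 9.61884443e-01, -2.73455771e-01, -5.09147729e-04],
       [-2.73456231e-01, -9.61882142e-01, -2.10599001e-03],
       [ 8.61550129e-05,  2.16494865e-03, -9.99997653e-01]]), 'wrist_force': array([ 0.18377005, -0.16094579, -0.08566428]), 'moment': array([ 0.02788812,  0.0277007 , -0.00129623]), 'gripper_force': 0.0, 'gripper_width': 0.9983867186658186}
0.0697
scene {'fovy': 46.11309718638954, 'cx': 258.58679553340767, 'cy': 193.0606324860222, 'eye': array([0.19103151, 0.45913989, 0.70466038]), 'rotation': array([[-0.81489103, -0.45149535,  0.36346191],
       [-0.57937993,  0.61668291, -0.53293629],
       [ 0.01647751, -0.64486753, -0.76411672]])}
side {'fovy': 48.61831577629575, 'cx': 260.6299062204091, 'cy': 189.35006810331762, 'eye': array([0.51282684, 0.63770271, 0.58631192]), 'rotation': array([[-0.9992318 ,  0.03413572, -0.01925017],
       [ 0.03638576,  0.62565024, -0.77925467],
       [-0.01455654, -0.77935648, -0.62641167]])}
wrist {'fovy': 62.1931223158105, 'cx': 257.19115585522866, 'cy': 189.92952358865125, 'eye': array([0.24883691, 0.58039655, 0.38360505]), 'rotation': array([[-0.27327528, -0.91870479, -0.28513529],
       [-0.96193369,  0.26162484,  0.07896848],
       [ 0.00204976,  0.29586137, -0.95522869]])}
```

View pics/s0.png

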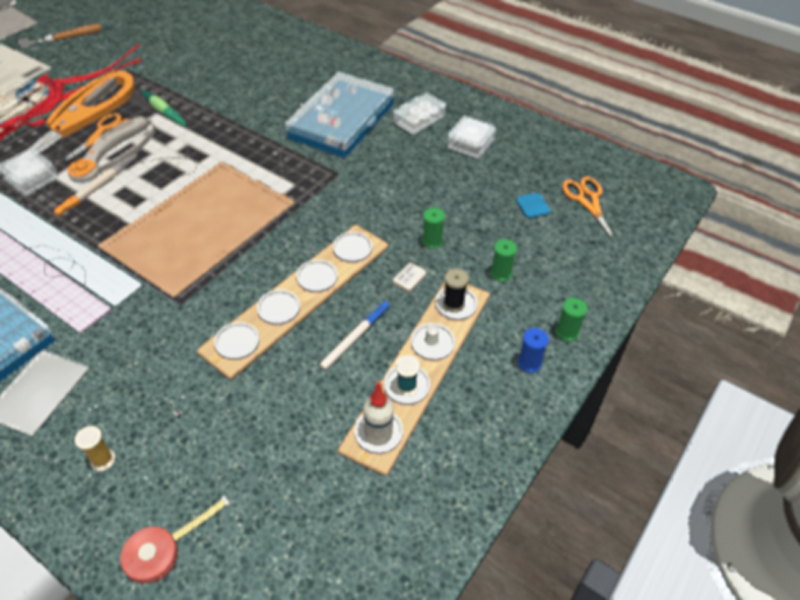

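View pics/side0.png

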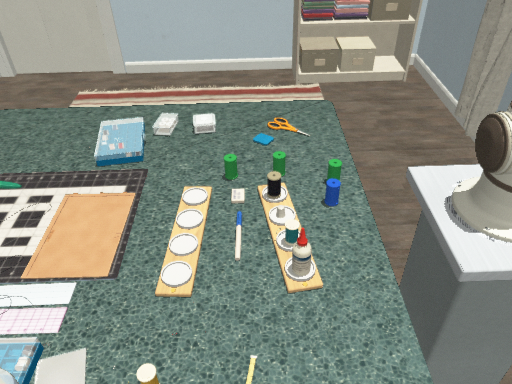

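View pics/wrist0.png

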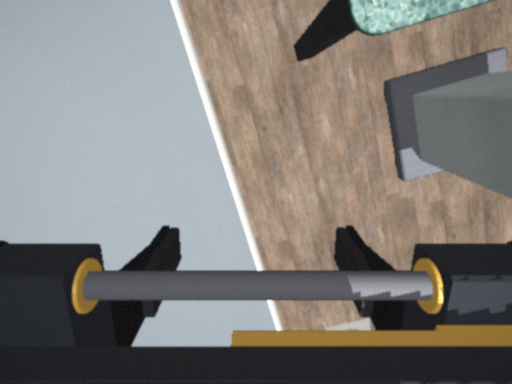

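Scene picture (800 px scale): the full rack is the nearer one. Left to right it holds the oiler (378,415), teal spool (407,375), thimble (432,335) and black spool (456,290). The empty rack has its cups at (237,340), (279,307), (316,276) and (352,247).

Candidates: for the black spool, black (456,290) against green (433,228), (503,260), (571,320) and blue (533,350). For the teal spool, (407,375) against the amber one (95,447). I choose the four standing in the cups and check them in a close crop.

```bash
cat > h.py <<'E'
from station import *
import cv2,numpy as np
def ray(m,u,v):
    f=192/np.tan(np.radians(m["fovy"])/2)
    d=m["rotation"]@np.array([(u-m["cx"])/f,(v-m["cy"])/f,1]); return m["eye"],d/np.linalg.norm(d)
def onplane(m,u,v,z):
    e,d=ray(m,u,v); return e+d*(z-e[2])/d[2]
def tri(obs):
    A=np.zeros((3,3));b=np.zeros(3)
    for m,u,v in obs:
        e,d=ray(m,u,v);P=np.eye(3)-np.outer(d,d);A+=P;b+=P@e
    p=np.linalg.solve(A,b); return p,[np.linalg.norm(np.cross(p-e,d)) for e,d in (ray(m,u,v) for m,u,v in obs)]
def proj(m,p):
    f=192/np.tan(np.radians(m["fovy"])/2); c=m["rotation"].T@(np.array(p)-m["eye"]); return c[:2]/c[2]*f+[m["cx"],m["cy"]]
E
python3 - <<'E'
from h import *
for n in("scene","side"):
    im=cv2.imread(f"pics/{n}0.png"); m=camera_model(n)
    hsv=cv2.cvtColor(im,cv2.COLOR_BGR2HSV)
    # wood
    w=cv2.inRange(hsv,(10,60,120),(28,170,255)); 
    c,_=cv2.findContours(w,0,2)
    for k in c:
        if cv2.contourArea(k)>300:
            r=cv2.minAreaRect(k); print(n,"wood",np.round(r[0]),np.round(r[1]),cv2.contourArea(k),[np.round(onplane(m,*p,.01)[:2],3).tolist() for p in cv2.boxPoints(r)])
    wh=cv2.inRange(hsv,(0,0,165),(180,45,255))
    c,_=cv2.findContours(wh,0,2)
    for k in c:
        a=cv2.contourArea(k)
        if 60<a<3000 and len(k)>5:
            e=cv2.fitEllipse(cv2.convexHull(k)); print(n,"white",np.round(e[0],1),np.round(e[1]),a,np.round(onplane(m,*e[0],.017)[:2],4))
a=cv2.imread("pics/scene0.png")[140:310,200:330];b=cv2.imread("pics/side0.png")[160:300,240:350]
a=cv2.resize(a,None,fx=3.5,fy=3.5,interpolation=2);b=cv2.resize(b,None,fx=3,fy=3,interpolation=2)
o=np.zeros((600,800,3),np.uint8);o[:a.shape[0],:a.shape[1]]=a[:600];o[:b.shape[0],460:460+b.shape[1]]=b;cv2.imwrite("pics/c1.png",o)
E
```

```text
scene wood [266. 239.] [ 36. 137.] 1417.0 [[0.458, 0.192], [0.511, -0.109], [0.433, -0.103], [0.396, 0.189]]
scene wood [188. 192.] [ 29. 138.] 1453.5 [[0.682, 0.186], [0.663, -0.125], [0.59, -0.092], [0.619, 0.202]]
scene wood [125. 143.] [ 57. 116.] 5036.0 [[0.921, 0.14], [0.941, -0.159], [0.76, -0.085], [0.766, 0.18]]
scene white [611.  513.2] [ 28. 424.] 239.0 [-0.1466  0.1475]
scene white [ 93.7 352.6] [ 8. 11.] 62.5 [0.5366 0.3882]
scene white [ 75.3 394.3] [25. 84.] 970.0 [0.5114 0.4446]
scene white [ 55.8 279.2] [13. 18.] 171.0 [0.6858 0.3402]
scene white [250.7 259.6] [37. 69.] 1356.5 [0.4399 0.1136]
scene white [ 25.2 249.8] [38. 69.] 1623.5 [0.7776 0.3339]
scene white [276.4 218. ] [24. 29.] 494.5 [0.4545 0.0102]
scene white [150.8 217.4] [24. 29.] 515.0 [0.6481 0.1498]
scene white [220.6 219.6] [ 7. 47.] 189.5 [0.5381 0.0757]
scene white [291.6 193.3] [22. 27.] 181.0 [ 0.4646 -0.0589]
scene white [177.7 195.9] [22. 27.] 452.5 [0.6429 0.08  ]
scene white [ 15.6 198.1] [ 4. 43.] 80.0 [0.8938 0.2705]
scene white [466.8 191.7] [18. 98.] 1008.5 [ 0.1808 -0.272 ]
scene white [2
[... 2566 characters left out ...]
 122.2] [24. 25.] 364.0 [ 0.6363 -0.365 ]
side white [165.2 123. ] [21. 29.] 376.5 [ 0.7397 -0.367 ]
side white [507.1 134.5] [44. 50.] 168.0 [-0.1297 -0.2562]
side white [199.1 101.7] [  3. 277.] 272.5 [ 0.658  -0.4839]
side white [200.9  97.1] [ 3. 98.] 90.5 [ 0.6552 -0.5131]
side white [284.7  94.8] [ 5. 75.] 68.5 [ 0.4083 -0.5117]
side white [239.4  86.8] [  5. 192.] 116.0 [ 0.5421 -0.5747]
side white [351.   65.4] [ 23. 118.] 527.0 [ 0.1709 -0.7128]
side white [-18.7  33.5] [ 22. 106.] 212.0 [ 1.5874 -1.1376]
side white [356.2  43.4] [19. 39.] 367.5 [ 0.1108 -0.9128]
side white [331.8  18.3] [ 10. 186.] 219.0 [ 0.1511 -1.2141]
side white [435.2  58.3] [ 52. 120.] 423.5 [-0.1263 -0.7522]
```

View pics/c1.png

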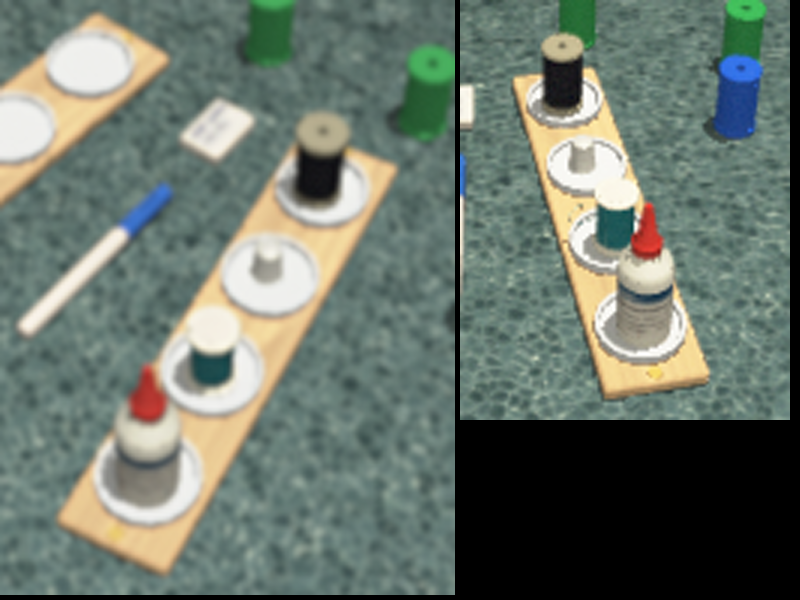

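The crop confirms the choice. Left to right the full rack holds the oiler (red nozzle), teal spool (white flange), thimble and black spool. The green and blue look-alikes stand off the rack.

```bash
python3 - <<'E'
from h import *
S,D=camera_model("scene"),camera_model("side")
for n,a,b,z in[("black",(292.3,177.7),(274,175.7),.065),("thimble",(276.6,210.6),(280.7,208.3),.035),("teal",(260.9,234),(292,224.7),.057),("oiltip",(242.6,245.7),(302.7,229),.109)]:
    p,r=tri([(S,*a),(D,*b)]); print(n,np.round(p,4),np.round(r,4),np.round(onplane(S,*a,z),4)[:2],np.round(onplane(D,*b,z),4)[:2])
R=sense()["ee_rot"];p=sense()["tcp_pos"]
print(R.T@(np.array([.40,.01,.25])-p))
E
```

```text
black [ 0.4676 -0.0604  0.06  ] [0.0001 0.0001] [ 0.4655 -0.0565] [ 0.468  -0.0537]
thimble [0.4587 0.0041 0.0284] [0.0013 0.0013] [0.4572 0.0073] [0.4588 0.0133]
teal [0.4434 0.0787 0.0523] [0.0002 0.0002] [0.4417 0.0812] [0.4439 0.0837]
oiltip [0.4337 0.1444 0.1045] [0. 0.] [0.4319 0.1468] [0.4345 0.149 ]
[0.38212653 0.50561619 0.04232921]
```

Emit:
{"method": "jog_arm", "body": {
  "rows": [
    [[0.032, 0.042, 0.0033, 0], [0.032, 0.042, 0.0033, 0], [0.032, 0.042, 0.0033, 0], [0.032, 0.042, 0.0033, 0], [0.032, 0.042, 0.0033, 0], [0.032, 0.042, 0.0033, 0], [0.032, 0.042, 0.0033, 0], [0.032, 0.042, 0.0033, 0], [0.032, 0.042, 0.0033, 0], [0.032, 0.042, 0.0033, 0], [0.032, 0.042, 0.0033, 0], [0.03, 0.042, 0.0033, 0], [0, 0, 0, 0.144], [0, 0, 0, 0.144], [0, 0, 0, 0.144], [0, 0, 0, 0.144], [0, 0, 0, 0.144], [0, 0, 0, 0.144], [0, 0, 0, 0.144], [0, 0, 0, 0.144]]
  ],
  "claw": 1
}}

```text
time_s: 2.65
tcp_pos: [0.4003, 0.0119, 0.2525]
ee_rot: [[0.137, -0.991, -0.0], [-0.991, -0.137, -0.0], [-0.0, 0.0, -1.0]]
wrist_force: [-0.5, -0.0, 0.1]
gripper_width: 0.998
gripper_force: 0.0
```

```bash
python3 - <<'E'
from h import *
s=sense();print(s["tcp_pos"],s["ee_rot"],s["joints"],s["time_s"])
m=camera_model("wrist");print(m["eye"])
cv2.imwrite("pics/w1.png",capture("wrist")[:,:,::-1])
for n,p in dict(black=(.4667,-.055,.065),thimble=(.458,.0103,.035),teal=(.4428,.0825,.057),e1=(.6488,.1507,.017),e2=(.6438,.081,.017),e3=(.6394,.0105,.017),e4=(.6343,-.0586,.017)).items(): print(n,proj(m,p))
E
```

```text
[0.40028463 0.01191422 0.25250295] [[ 1.36739540e-01 -9.90606973e-01 -3.51483496e-04]
 [-9.90607034e-01 -1.36739545e-01 -1.01657959e-05]
 [-3.79913851e-05  3.49572090e-04 -9.99999938e-01]] [ 2.52178058e+01  1.79162930e+00 -3.22196585e+01 -9.71319194e-03
 -5.60071799e+01 -1.73531524e+01] 2.65
[ 0.41115881 -0.06716546  0.34482949]
black [189.77608906  96.90365314]
thimble [199.68002354 165.37275275]
teal [205.0209322  242.44857774]
e1 [ 27.06128104 257.7214093 ]
e2 [ 26.95567482 201.75785598]
e3 [ 26.18161729 138.01845908]
e4 [26.15719613 67.40353026]
```

View pics/w1.png

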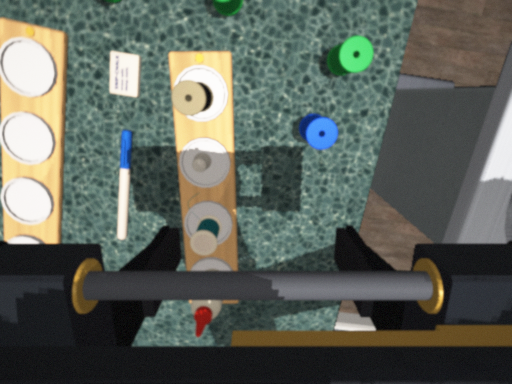

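The wrist view matches the predictions. The black top is at (190,98), the thimble at (202,160), the teal top at (204,243), and the empty cups at (28,68), (27,138) and (27,200). I start with the thimble.

Emit:
{"method": "jog_arm", "body": {
  "rows": [
    [[0.0068, -0.0277, 0, 0], [0.0068, -0.0277, 0, 0], [0, 0, 0.037, 0], [0, 0, 0.037, 0], [0, 0, 0.037, 0], [0, 0, 0.037, 0], [0, 0, 0.008, 0], [0, 0, 0.0068, 0], [0, 0, 0, 0]]
  ]
}}

```text
time_s: 3.82
tcp_pos: [0.4578, 0.0066, 0.0905]
ee_rot: [[0.142, -0.99, 0.001], [-0.99, -0.142, 0.0], [-0.0, -0.001, -1.0]]
wrist_force: [0.7, -0.9, -0.8]
gripper_width: 1.005
gripper_force: 0.0
```

Emit:
{"method": "jog_arm", "body": {
  "rows": [
    [[0, 0, 0, 0], [0, 0, 0, 0], [0, 0, 0, 0], [0, 0, 0, 0], [0, 0, 0, 0], [0, 0, 0, 0], [0, 0, 0, 0], [0, 0, 0, 0]]
  ],
  "claw": 0
}}

```text
time_s: 4.82
tcp_pos: [0.4573, 0.0064, 0.0898]
ee_rot: [[0.142, -0.99, 0.0], [-0.99, -0.142, 0.0], [0.0, -0.0, -1.0]]
wrist_force: [0.2, -0.2, -0.5]
gripper_width: 0.175
gripper_force: 29.3
```

Emit:
{"method": "jog_arm", "body": {
  "rows": [
    [[0, 0, -0.02, 0], [0, 0, -0.02, 0], [0, 0, -0.02, 0], [-0.0119, -0.0488, 0, 0], [-0.0119, -0.0488, 0, 0], [-0.0118, -0.0488, 0, 0], [-0.0118, -0.0488, 0, 0], [0, 0, 0, 0], [0, 0, 0.02, 0], [0, 0, 0.02, 0], [0, 0, 0.012, 0], [0, 0, 0, 0], [0, 0, 0, 0]]
  ]
}}

```text
time_s: 6.45
tcp_pos: [0.6441, 0.081, 0.0987]
ee_rot: [[0.142, -0.99, 0.001], [-0.99, -0.142, 0.0], [-0.0, -0.001, -1.0]]
wrist_force: [0.3, -0.3, -0.1]
gripper_width: 0.171
gripper_force: 29.8
```

Emit:
{"method": "jog_arm", "body": {
  "rows": [
    [[0, 0, 0.0045, 0], [0, 0, 0.0035, 0], [0, 0, 0, 0]]
  ]
}}

```text
time_s: 6.82
tcp_pos: [0.6438, 0.0809, 0.0899]
ee_rot: [[0.142, -0.99, 0.0], [-0.99, -0.142, 0.0], [-0.0, -0.0, -1.0]]
wrist_force: [0.2, -0.1, -0.9]
gripper_width: 0.17
gripper_force: 29.8
```

Emit:
{"method": "jog_arm", "body": {
  "rows": [
    [[0, 0, 0, 0], [0, 0, 0, 0], [0, 0, 0, 0], [0, 0, 0, 0], [0, 0, -0.03, 0], [0, 0, -0.03, 0], [0, 0, 0, 0]]
  ],
  "claw": 1
}}

```text
time_s: 7.7
tcp_pos: [0.6453, 0.0814, 0.1529]
ee_rot: [[0.142, -0.99, 0.006], [-0.99, -0.142, 0.002], [-0.001, -0.006, -1.0]]
wrist_force: [-0.1, -0.2, -0.3]
gripper_width: 0.884
gripper_force: 0.0
```

```bash
python3 - <<'E'
from h import *
print(sense()["tcp_pos"],sense()["gripper_width"])
for n in("scene","side"): cv2.imwrite(f"pics/{n}1.png",capture(n)[:,:,::-1])
a=cv2.imread("pics/scene1.png")[120:310,120:320];b=cv2.imread("pics/side1.png")[150:300,140:340]
cv2.imwrite("pics/c2.png",np.hstack([cv2.resize(a,(400,380),interpolation=2),cv2.resize(cv2.copyMakeBorder(b,0,40,0,0,0),(400,380),interpolation=2)]))
E
```

```text
[0.64529299 0.08137968 0.15286691] 0.8835149218053386
```

View pics/c2.png

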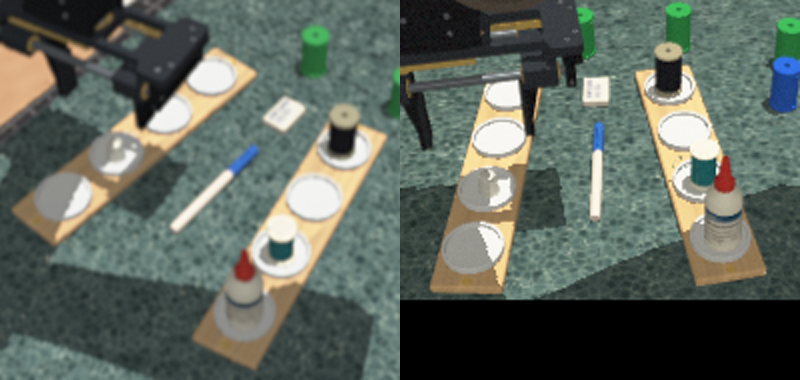

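Thimble stands in the second cup from the left (scene crop (118,150), side crop (487,183)). Next is the black spool.

Emit:
{"method": "jog_arm", "body": {
  "rows": [
    [[0.022, 0.0391, 0, 0], [0.022, 0.0391, 0, 0], [0.022, 0.0391, 0, 0], [0.022, 0.0391, 0, 0], [0.0218, 0.0392, 0, 0], [0, 0, 0, 0], [0, 0, 0.02, 0], [0, 0, 0.018, 0], [0, 0, 0, 0], [0, 0, 0, 0]]
  ]
}}

```text
time_s: 9.05
tcp_pos: [0.4663, -0.0552, 0.1119]
ee_rot: [[0.142, -0.99, 0.0], [-0.99, -0.142, -0.0], [0.0, -0.0, -1.0]]
wrist_force: [-0.2, -0.0, -0.4]
gripper_width: 1.001
gripper_force: 0.0
```

Emit:
{"method": "jog_arm", "body": {
  "rows": [
    [[0, 0, 0, 0], [0, 0, 0, 0], [0, 0, 0, 0], [0, 0, 0, 0], [0, 0, 0, 0], [0, 0, 0, 0], [0, 0, 0, 0]]
  ],
  "claw": 0
}}

```text
time_s: 9.93
tcp_pos: [0.4658, -0.0555, 0.1119]
ee_rot: [[0.142, -0.99, 0.0], [-0.99, -0.142, -0.0], [0.0, -0.0, -1.0]]
wrist_force: [-1.2, -0.1, 4.0]
gripper_width: 0.287
gripper_force: 25.4
```

Emit:
{"method": "jog_arm", "body": {
  "rows": [
    [[0, 0, 0, 0], [0, 0, 0, 0]]
  ]
}}

```text
time_s: 10.18
tcp_pos: [0.4651, -0.0557, 0.1121]
ee_rot: [[0.142, -0.99, -0.002], [-0.99, -0.142, -0.0], [0.0, 0.002, -1.0]]
wrist_force: [-2.2, 0.2, 5.0]
gripper_width: 0.278
gripper_force: 37.2
```

```bash
python3 - <<'E'
from h import *
for n in("scene","side"): cv2.imwrite(f"pics/{n}2.png",capture(n)[:,:,::-1])
a=cv2.imread("pics/scene2.png")[120:270,220:370];b=cv2.imread("pics/side2.png")[130:280,210:360]
cv2.imwrite("pics/c3.png",np.hstack([cv2.resize(x,(400,400),interpolation=2) for x in(a,b)]))
E
```

```text
(no output)
```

View pics/c3.png

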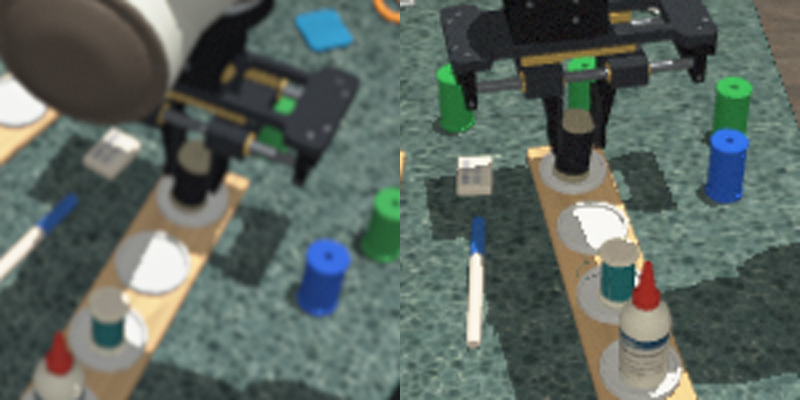

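```bash
python3 - <<'E'
from h import *
p=sense()["tcp_pos"];R=sense()["ee_rot"];o=[]
for n in("scene","side"):
    m=camera_model(n);a=cv2.imread(f"pics/{n}2.png");c=proj(m,p-[0,0,.06]).astype(int)
    x0,y0=c-30;k=a[y0:y0+60,x0:x0+60];k=cv2.resize(k,(400,400),interpolation=2);s=400/60
    q=lambda P:tuple(int(v) for v in (proj(m,P)+.5-[x0,y0])*s)
    for sg in(-1,1):
        g=p+R[:,1]*sg*.278*.0435
        cv2.line(k,q(g+R[:,2]*.0697-R[:,0]*.0095),q(g+R[:,2]*.0697+R[:,0]*.0095),(0,255,255),1)
        cv2.line(k,q(g+R[:,2]*.0697+R[:,0]*.0095),q(g+R[:,2]*.04+R[:,0]*.0095),(0,0,255),1)
        cv2.line(k,q(g+R[:,2]*.0697-R[:,0]*.0095),q(g+R[:,2]*.04-R[:,0]*.0095),(255,255,0),1)
    o.append(k)
cv2.imwrite("pics/c4.png",np.hstack(o))
E
```

```text
(no output)
```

View pics/c4.png

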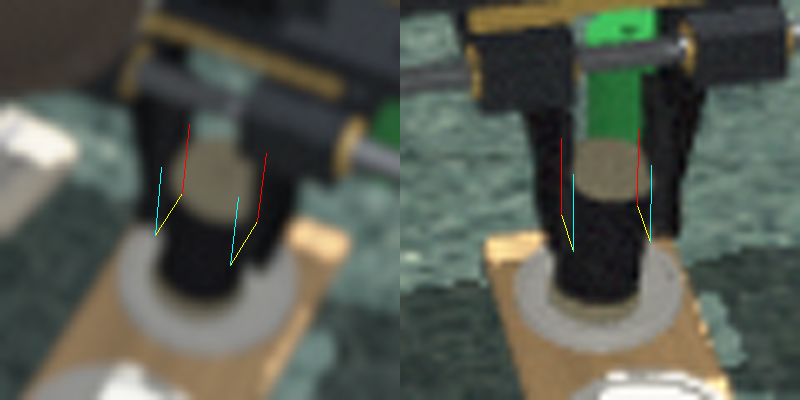

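The spool is gripped but leans slightly: side crop top (612,165), foot (597,300). I'll lift a little and check it.

Emit:
{"method": "jog_arm", "body": {
  "rows": [
    [[0, 0, -0.01, 0], [0, 0, -0.02, 0], [0, 0, -0.03, 0], [0, 0, 0, 0]]
  ]
}}

```text
time_s: 10.78
tcp_pos: [0.4674, -0.0551, 0.1744]
ee_rot: [[0.142, -0.99, 0.007], [-0.99, -0.142, 0.001], [-0.0, -0.007, -1.0]]
wrist_force: [0.6, 0.0, -0.8]
gripper_width: 0.273
gripper_force: 37.1
```

```bash
python3 - <<'E'
from h import *
s=sense();p=s["tcp_pos"];print(p,s["gripper_width"],s["gripper_force"],s["wrist_force"]);o=[]
for n in("scene","side"):
    m=camera_model(n);a=capture(n)[:,:,::-1];c=proj(m,p-[0,0,.06]).astype(int)
    x0,y0=c-40;k=np.ascontiguousarray(a[max(y0,0):y0+80,x0:x0+80]);o.append(cv2.resize(k,(400,400),interpolation=2));print(x0,y0)
cv2.imwrite("pics/c5.png",np.hstack(o))
E
```

```text
[ 0.46744761 -0.05511587  0.17438493] 0.273455823266006 37.08656090007935 [ 0.59710872  0.00814564 -0.77775207]
252 119
234 115
```

View pics/c5.png

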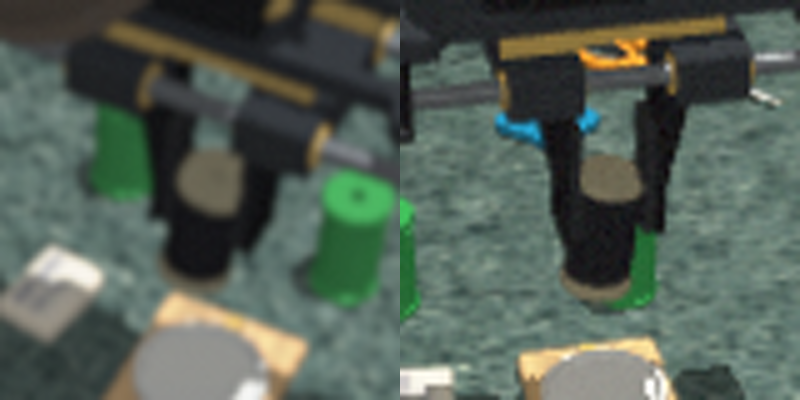

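Lifted and held, but leaning: the foot is at side crop (597,283) and scene crop (195,275), swung towards +x. I'll work out the foot offset from the TCP.

```bash
python3 - <<'E'
from h import *
S,D=camera_model("scene"),camera_model("side");p=sense()["tcp_pos"]
f=tri([(S,291,174),(D,273.4,171.6)]);t=tri([(S,294,155.4),(D,276.4,150)])
print(p,f[0],t[0],f[0]-p,t[0]-p,f[1],t[1])
E
```

```text
[ 0.46562039 -0.05537378  0.17203673] [ 0.4690492  -0.05623844  0.07347813] [ 0.46409388 -0.05123956  0.12954852] [ 0.0034288  -0.00086466 -0.0985586 ] [-0.00152652  0.00413422 -0.04248821] [np.float64(6.495629056363571e-05), np.float64(6.495629056367629e-05)] [np.float64(0.0005294561084366938), np.float64(0.0005294561084366387)]
```

Emit:
{"method": "jog_arm", "body": {
  "rows": [
    [[-0.0298, -0.0347, 0, 0], [-0.0298, -0.0347, 0, 0], [-0.0298, -0.0347, 0, 0], [-0.0298, -0.0347, 0, 0], [-0.0298, -0.0347, 0, 0], [-0.0297, -0.0345, 0, 0], [0, 0, 0, 0], [0, 0, 0.02, 0], [0, 0, 0.02, 0], [0, 0, 0.013, 0], [0, 0, 0.003, 0], [0, 0, 0.002, 0], [0, 0, 0, 0]]
  ]
}}

```text
time_s: 12.5
tcp_pos: [0.6466, 0.1509, 0.1145]
ee_rot: [[0.142, -0.99, 0.001], [-0.99, -0.142, 0.0], [-0.0, -0.001, -1.0]]
wrist_force: [-0.0, -0.1, -0.1]
gripper_width: 0.277
gripper_force: 37.1
```

Emit:
{"method": "jog_arm", "body": {
  "rows": [
    [[0, 0, 0.001, 0], [0, 0, 0.001, 0], [0, 0, 0, 0]]
  ]
}}

```text
time_s: 12.88
tcp_pos: [0.6465, 0.151, 0.1124]
ee_rot: [[0.142, -0.99, 0.001], [-0.99, -0.142, 0.0], [-0.0, -0.001, -1.0]]
wrist_force: [-1.2, 0.1, 0.9]
gripper_width: 0.278
gripper_force: 37.2
```

```bash
python3 - <<'E'
from h import *
s=sense();p=s["tcp_pos"];print(p,s["gripper_width"],s["gripper_force"],s["wrist_force"]);o=[]
for n in("scene","side"):
    m=camera_model(n);a=capture(n)[:,:,::-1];c=proj(m,p-[0,0,.08]).astype(int)
    x0,y0=c-40;k=np.ascontiguousarray(a[max(y0,0):y0+80,x0:x0+80]);o.append(cv2.resize(k,(400,400),interpolation=2));print(x0,y0)
cv2.imwrite("pics/c6.png",np.hstack(o))
E
```

```text
[0.64652788 0.15095549 0.11235256] 0.2781690354043906 37.15179946915214 [-1.21935431  0.09011236  0.8638125 ]
109 173
136 226
```

View pics/c6.png

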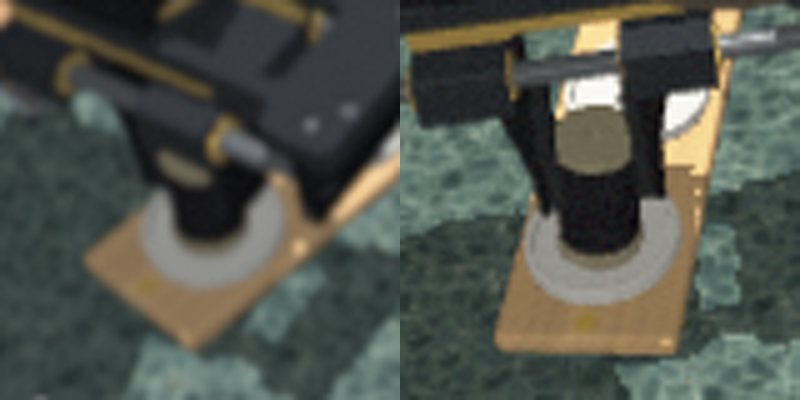

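The foot is inside the leftmost cup (foot (598,242), cup centre (602,250)), touching lightly. Release and go up.

Emit:
{"method": "jog_arm", "body": {
  "rows": [
    [[0, 0, 0, 0], [0, 0, 0, 0], [0, 0, 0, 0], [0, 0, 0, 0], [0, 0, 0, 0], [0, 0, 0, 0], [0, 0, -0.03, 0], [0, 0, -0.03, 0], [0, 0, 0, 0]]
  ],
  "claw": 1
}}

```text
time_s: 14.1
tcp_pos: [0.6478, 0.1514, 0.1751]
ee_rot: [[0.142, -0.99, 0.006], [-0.99, -0.142, 0.002], [-0.001, -0.006, -1.0]]
wrist_force: [-0.4, 0.1, 0.9]
gripper_width: 0.999
gripper_force: 0.0
```

```bash
python3 - <<'E'
from h import *
s=sense();p=s["tcp_pos"];print(p,s["joints"]);o=[]
for n,z in(("scene",.05),("side",.05)):
    m=camera_model(n);a=capture(n)[:,:,::-1];c=proj(m,[.6488,.1507,.04]).astype(int)
    if n=="side": c2=proj(m,[.4428,.0825,.04]).astype(int); 
    x0,y0=c-30;o.append(cv2.resize(np.ascontiguousarray(a[y0:y0+60,x0:x0+60]),(260,260),interpolation=2));print(x0,y0)
x0,y0=c2-30;o.append(cv2.resize(np.ascontiguousarray(a[y0:y0+60,x0:x0+60]),(260,260),interpolation=2));print(x0,y0)
cv2.imwrite("pics/c7.png",np.hstack(o))
E
```

```text
[0.64775054 0.15142859 0.17509399] [ 2.70721504e+01  3.11349765e+01 -2.29644736e+00  4.71805195e-02
 -5.61989672e+01 -1.89360205e+01]
118 180
144 233
262 200
```

View pics/c7.png

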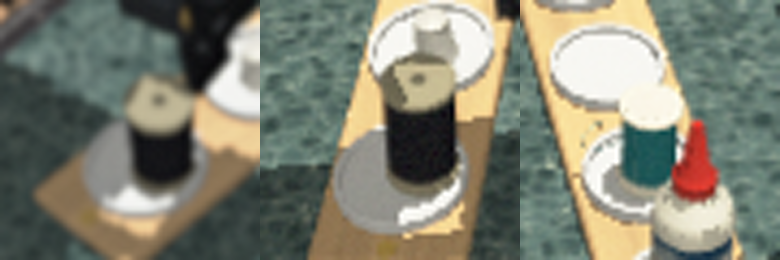

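Black spool upright in its cup, somewhat off-centre (side crop top (418,84), foot (420,181)). I'll check its offset numerically and plan the teal spool (side crop top (651,107)).

```bash
python3 - <<'E'
from h import *
S,D=camera_model("scene"),camera_model("side")
print(tri([(S,154.9,202.6),(D,180.5,252.4)]),onplane(S,154.9,202.6,.065),onplane(D,180.5,252.4,.065))
u,v=131/4.333+262,107/4.333+200;print("teal",onplane(D,u,v,.057))
R=sense()["ee_rot"];p=sense()["tcp_pos"];print(R.T@(np.array([.4428,.082,.115])-p))
E
```

```text
(array([0.63845259, 0.13965977, 0.05679639]), [np.float64(0.0012584307873714576), np.float64(0.0012584307873714745)]) [0.63400264 0.14262657 0.065     ] [0.63565765 0.14880368 0.065     ]
teal [0.4434757  0.08375215 0.057     ]
[0.03948602 0.2108638  0.05678786]
```

Emit:
{"method": "jog_arm", "body": {
  "rows": [
    [[0, 0, -0.04, 0], [0, 0, -0.04, 0], [0, 0, 0, 0], [0, 0, 0, 0]]
  ]
}}

```text
time_s: 14.7
tcp_pos: [0.6455, 0.1507, 0.2501]
ee_rot: [[0.141, -0.99, -0.003], [-0.99, -0.141, -0.001], [0.0, 0.003, -1.0]]
wrist_force: [-1.0, 0.0, -0.9]
gripper_width: 0.999
gripper_force: 0.0
```

```bash
python3 - <<'E'
from h import *
print(sense()["tcp_pos"]);m=camera_model("wrist");a=capture("wrist")[:,:,::-1].copy();cv2.imwrite("pics/w2.png",a)
c=proj(m,[.6488,.1507,.04]).astype(int);x0,y0=np.maximum(c-90,0);print(x0,y0,proj(m,[.6488,.1507,.013]),proj(m,[.6438,.081,.013]))
cv2.imwrite("pics/w2c.png",cv2.resize(a[y0:y0+180,x0:x0+180],(540,540),interpolation=2))
E
```

```text
[0.64552688 0.15072941 0.25010198]
163 86 [253.27459051 169.63153596] [267.83697212 103.02649012]
```

View pics/w2c.png

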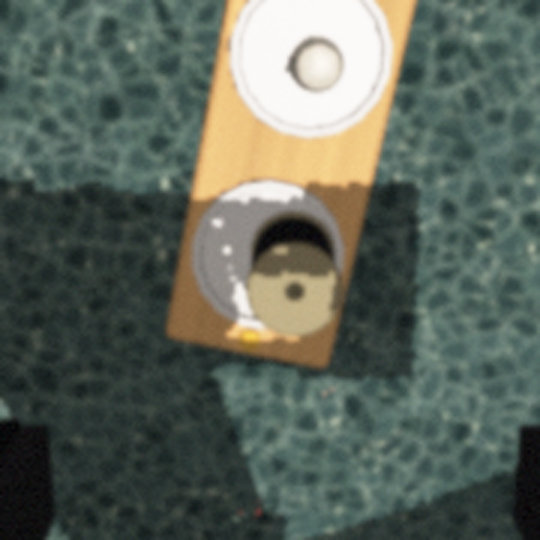

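The spool stands against the -x side of its cup. Foot centre is about (294,255) against cup centre (268,252), so it is 9 mm off across the rack and centred along it. I'll check its uprightness numerically.

```bash
python3 - <<'E'
from h import *
m=camera_model("wrist")
c=onplane(m,163+268/3,86+252/3,.017);print("cup",c)
t=onplane(m,163+294/3,86+291/3,.065);print("top",t)
f=onplane(m,163+294/3,86+255/3,.022);print("foot",f, "th",onplane(m,163+319/3,86+64/3,.035),"cup2",onplane(m,163+310/3,86+58/3,.017))
R=sense()["ee_rot"];p=sense()["tcp_pos"];print(R.T@(np.array([.443,.0825,.165])-p))
E
```

```text
cup [0.64955022 0.14994122 0.017     ]
top [0.64123484 0.14924615 0.065     ]
foot [0.64065432 0.148532   0.022     ] th [0.64246341 0.08380607 0.035     ] cup2 [0.64483661 0.08304312 0.017     ]
[0.0388067  0.20970007 0.08548665]
```

Upright, and 9 mm off the cup centre, which is well within tolerance. Now the teal spool, gripped with the lower part of the fingers, as worked for the thimble.

Emit:
{"method": "jog_arm", "body": {
  "rows": [
    [[0.0078, 0.0419, 0.0171, 0], [0.0078, 0.0419, 0.0171, 0], [0.0078, 0.0419, 0.0171, 0], [0.0078, 0.0419, 0.0171, 0], [0.0077, 0.0419, 0.017, 0], [0, 0, 0, 0], [0, 0, 0.025, 0], [0, 0, 0.02, 0], [0, 0, 0.0065, 0], [0, 0, 0, 0], [0, 0, 0, 0]]
  ]
}}

```text
time_s: 16.12
tcp_pos: [0.445, 0.083, 0.1155]
ee_rot: [[0.142, -0.99, 0.001], [-0.99, -0.142, 0.001], [-0.0, -0.001, -1.0]]
wrist_force: [0.1, -0.0, 1.5]
gripper_width: 0.998
gripper_force: 0.0
```

Emit:
{"method": "jog_arm", "body": {
  "rows": [
    [[0, 0, 0, 0], [0, 0, 0, 0], [0, 0, 0, 0], [0, 0, 0, 0], [0, 0, 0, 0], [0, 0, 0, 0], [0, 0, 0, 0], [0, 0, 0, 0]]
  ],
  "claw": 0
}}

```text
time_s: 17.12
tcp_pos: [0.4444, 0.0827, 0.1149]
ee_rot: [[0.142, -0.99, -0.0], [-0.99, -0.142, -0.0], [0.0, 0.0, -1.0]]
wrist_force: [0.3, 0.2, 0.6]
gripper_width: 0.268
gripper_force: 30.0
```

Emit:
{"method": "jog_arm", "body": {
  "rows": [
    [[0, 0, -0.01, 0], [0, 0, -0.02, 0], [0, 0, -0.02, 0], [0.0198, -0.0366, 0, 0], [0.0198, -0.0366, 0, 0], [0.0198, -0.0366, 0, 0], [0.0198, -0.0365, 0, 0], [0.02, -0.0365, 0, 0], [0, 0, 0, 0], [0, 0, 0.02, 0], [0, 0, 0.02, 0], [0, 0, 0.004, 0], [0, 0, 0, 0], [0, 0, 0, 0]]
  ]
}}

```text
time_s: 18.88
tcp_pos: [0.6398, 0.0106, 0.1221]
ee_rot: [[0.142, -0.99, 0.002], [-0.99, -0.142, 0.0], [-0.0, -0.002, -1.0]]
wrist_force: [-0.3, -0.1, 0.6]
gripper_width: 0.269
gripper_force: 30.0
```

```bash
python3 - <<'E'
from h import *
s=sense();p=s["tcp_pos"];print(p,s["gripper_width"],s["gripper_force"],s["wrist_force"]);o=[]
for n in("scene","side"):
    m=camera_model(n);a=capture(n)[:,:,::-1];c=proj(m,[.6394,.0105,.03]).astype(int)
    x0,y0=c-35;k=np.ascontiguousarray(a[y0:y0+70,x0:x0+70]);o.append(cv2.resize(k,(400,400),interpolation=2));print(x0,y0)
cv2.imwrite("pics/c8.png",np.hstack(o))
E
```

```text
[0.63979786 0.0106498  0.1221411 ] 0.2688514201900231 29.999905354953 [-0.29498441 -0.11109861  0.6464597 ]
166 136
153 177
```

View pics/c8.png

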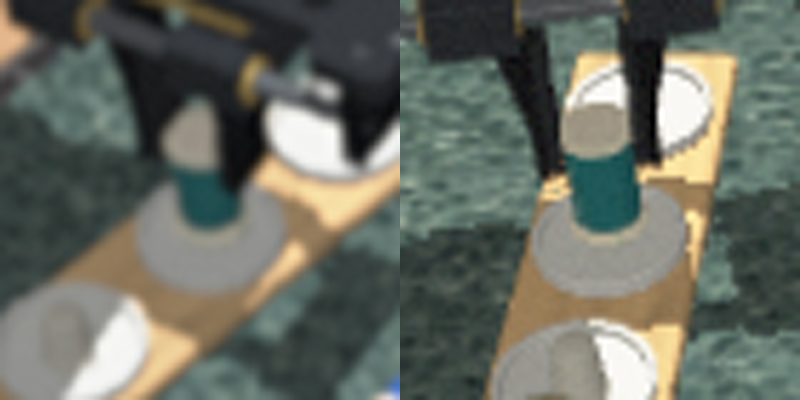

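Teal spool held upright above the third cup (side crop foot (605,228), cup (608,240)). Lower and release.

Emit:
{"method": "jog_arm", "body": {
  "rows": [
    [[0, 0, 0.004, 0], [0, 0, 0.002, 0], [0, 0, 0, 0], [0, 0, 0, 0]]
  ]
}}

```text
time_s: 19.48
tcp_pos: [0.6394, 0.0104, 0.115]
ee_rot: [[0.142, -0.99, -0.0], [-0.99, -0.142, -0.0], [0.0, 0.0, -1.0]]
wrist_force: [-0.0, -0.9, 0.2]
gripper_width: 0.272
gripper_force: 30.0
```

Emit:
{"method": "jog_arm", "body": {
  "rows": [
    [[0, 0, 0, 0], [0, 0, 0, 0], [0, 0, 0, 0], [0, 0, 0, 0], [0, 0, 0, 0], [0, 0, 0, 0], [0, 0, -0.04, 0], [0, 0, -0.04, 0], [0, 0, -0.04, 0], [0, 0, 0, 0]]
  ],
  "claw": 1
}}

```text
time_s: 20.72
tcp_pos: [0.6411, 0.0106, 0.2394]
ee_rot: [[0.142, -0.99, 0.009], [-0.99, -0.142, 0.001], [-0.0, -0.009, -1.0]]
wrist_force: [0.4, -0.4, 0.1]
gripper_width: 1.001
gripper_force: 0.0
```

```bash
python3 - <<'E'
from h import *
p=sense()["tcp_pos"];print(p)
a=capture("side")[:,:,::-1];cv2.imwrite("pics/side3.png",a);b=capture("wrist")[:,:,::-1];cv2.imwrite("pics/w3.png",b)
k=cv2.resize(np.ascontiguousarray(a[150:300,140:340]),(400,300),interpolation=2)
m=camera_model("wrist");c=proj(m,[.6394,.0105,.03]).astype(int);x0,y0=np.maximum(c-[100,75],0);print(x0,y0)
cv2.imwrite("pics/c9.png",np.hstack([k,cv2.resize(np.ascontiguousarray(b[y0:y0+150,x0:x0+200]),(400,300),interpolation=2)]))
for t in([.6394,.0105,.017],[.6394,.0105,.057]):print(proj(m,t))
E
```

```text
[0.64113729 0.01062064 0.23944595]
156 102
[256.81540556 174.38300732]
[256.76461317 185.65861684]
```

View pics/c9.png

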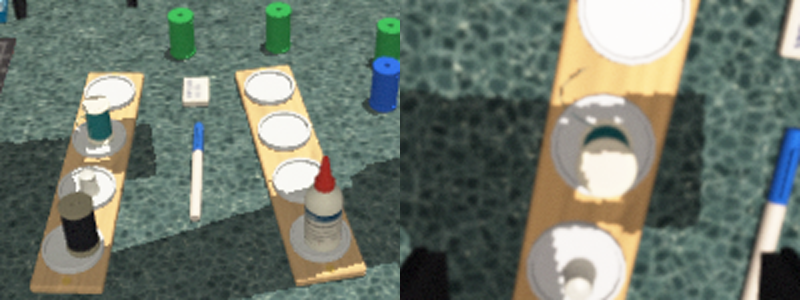

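Teal spool stands upright in the third cup (wrist crop (605,165), cup centre (603,145)). The thimble and black spool are standing too. Now the oiler.

Emit:
{"method": "jog_arm", "body": {
  "rows": [
    [[-0.0278, 0.031, 0.0066, 0], [-0.0278, 0.031, 0.0066, 0], [-0.0278, 0.031, 0.0066, 0], [-0.0278, 0.031, 0.0066, 0], [-0.0278, 0.031, 0.0066, 0], [-0.0275, 0.0308, 0.0065, 0], [0, 0, 0, 0], [0, 0, 0, 0], [0, 0, 0.03, 0], [0, 0, 0.03, 0], [0, 0, 0.02, 0], [0, 0, 0, 0], [0, 0, 0, 0]]
  ]
}}

```text
time_s: 22.45
tcp_pos: [0.4328, 0.1489, 0.1159]
ee_rot: [[0.141, -0.99, 0.001], [-0.99, -0.141, 0.0], [-0.0, -0.001, -1.0]]
wrist_force: [0.1, 0.1, 0.4]
gripper_width: 0.998
gripper_force: 0.0
```

Emit:
{"method": "jog_arm", "body": {
  "rows": [
    [[0, 0, -0.002, 0], [0, 0, 0, 0], [0, 0, 0, 0], [0, 0, 0, 0], [0, 0, 0, 0], [0, 0, 0, 0], [0, 0, 0, 0], [0, 0, 0, 0]]
  ],
  "claw": 0
}}

```text
time_s: 23.45
tcp_pos: [0.4319, 0.1489, 0.1174]
ee_rot: [[0.142, -0.99, -0.0], [-0.99, -0.142, -0.0], [0.0, 0.0, -1.0]]
wrist_force: [0.4, 0.2, -0.8]
gripper_width: 0.356
gripper_force: 29.8
```

Emit:
{"method": "jog_arm", "body": {
  "rows": [
    [[0, 0, -0.01, 0], [0, 0, -0.03, 0], [0, 0, -0.035, 0], [0.0334, -0.0244, 0, 0], [0.0334, -0.0244, 0, 0], [0.0334, -0.0244, 0, 0], [0.0334, -0.0244, 0, 0], [0.0334, -0.0244, 0, 0], [0.0334, -0.0244, 0, 0], [0.0337, -0.0245, 0, 0], [0, 0, 0, 0], [0, 0, 0.03, 0], [0, 0, 0.02, 0], [0, 0, 0.017, 0], [0, 0, 0, 0], [0, 0, 0, 0]]
  ]
}}

```text
time_s: 25.45
tcp_pos: [0.6347, -0.0584, 0.1264]
ee_rot: [[0.142, -0.99, 0.002], [-0.99, -0.142, -0.0], [0.0, -0.002, -1.0]]
wrist_force: [0.1, 0.1, -1.3]
gripper_width: 0.355
gripper_force: 29.7
```

```bash
python3 - <<'E'
from h import *
s=sense();p=s["tcp_pos"];print(p,s["gripper_width"],s["gripper_force"],s["wrist_force"]);o=[]
for n in("scene","side"):
    m=camera_model(n);a=capture(n)[:,:,::-1];c=proj(m,[.6343,-.0586,.04]).astype(int)
    x0,y0=c-35;k=np.ascontiguousarray(a[y0:y0+70,x0:x0+70]);o.append(cv2.resize(k,(400,400),interpolation=2))
cv2.imwrite("pics/c10.png",np.hstack(o))
E
```

```text
[ 0.63472889 -0.05837709  0.12642383] 0.3550626669518427 29.749494706193218 [ 0.14822413  0.14775086 -1.2931248 ]
```

View pics/c10.png

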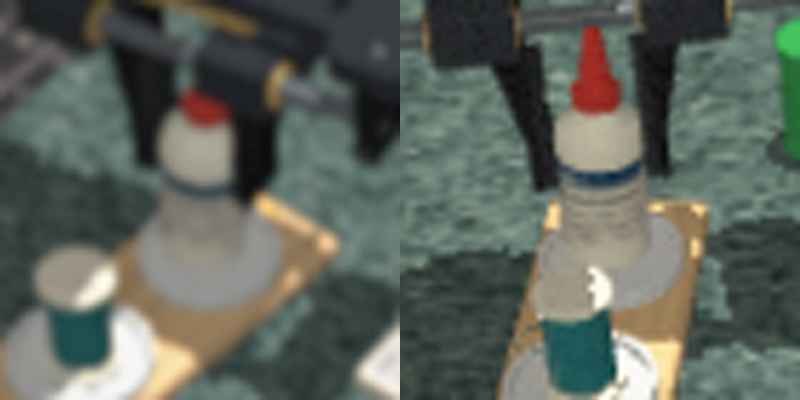

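The oiler is held over the last cup (side crop (605,250)), with its foot inside it. Lower and release.

Emit:
{"method": "jog_arm", "body": {
  "rows": [
    [[0, 0, 0.005, 0], [0, 0, 0.0025, 0], [0, 0, 0, 0], [0, 0, 0, 0]]
  ]
}}

```text
time_s: 26.05
tcp_pos: [0.6342, -0.0587, 0.1179]
ee_rot: [[0.142, -0.99, -0.0], [-0.99, -0.142, -0.0], [0.0, 0.0, -1.0]]
wrist_force: [-0.5, 0.2, -0.7]
gripper_width: 0.354
gripper_force: 29.7
```

Emit:
{"method": "jog_arm", "body": {
  "rows": [
    [[0, 0, 0, 0], [0, 0, 0, 0], [0, 0, 0, 0], [0, 0, 0, 0], [0, 0, 0, 0], [0, 0, 0, 0], [0, 0, -0.03, 0], [0, 0, -0.04, 0], [0, 0, -0.04, 0], [0, 0, -0.04, 0], [0, 0, 0, 0], [0, 0, 0, 0]]
  ],
  "claw": 1
}}

```text
time_s: 27.55
tcp_pos: [0.6338, -0.0586, 0.2674]
ee_rot: [[0.141, -0.99, -0.001], [-0.99, -0.141, 0.001], [-0.001, 0.001, -1.0]]
wrist_force: [-0.6, -0.2, 0.3]
gripper_width: 1.001
gripper_force: 0.0
```

```bash
python3 - <<'E'
from h import *
print(sense()["tcp_pos"])
a=capture("side")[:,:,::-1];b=capture("scene")[:,:,::-1]
cv2.imwrite("pics/c11.png",np.hstack([cv2.resize(np.ascontiguousarray(a[165:295,140:230]),(360,520),interpolation=2),cv2.resize(np.ascontiguousarray(b[125:255,125:235]),(440,520),interpolation=2)]))
E
```

```text
[ 0.63375094 -0.05856166  0.26743263]
```

View pics/c11.png

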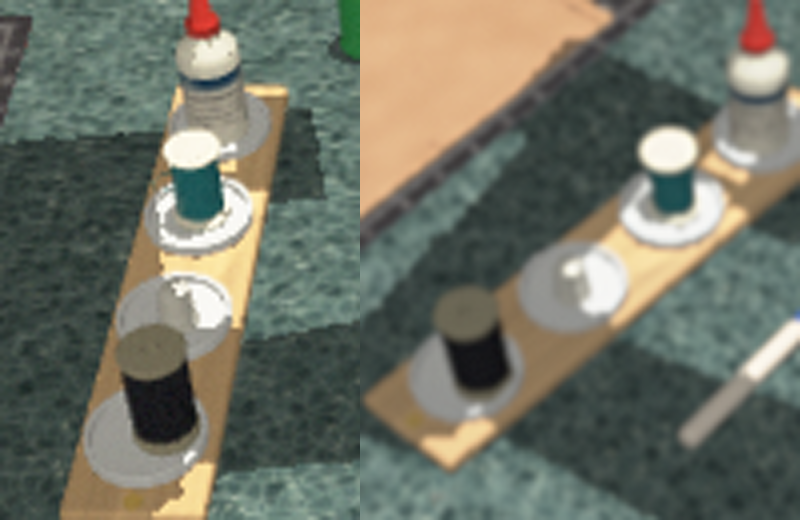

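All four stand in the mirrored cups: black (160,400), thimble (178,305), teal (197,190), oiler (215,100) in the side crop. The black spool's lean gets a last numeric check, against the lean perspective alone would give it.

```bash
python3 - <<'E'
from h import *
m=camera_model("side");S=camera_model("scene")
for n,p in(("black",(.641,.149)),("teal",(.6394,.0105))):
  for M in(m,S):
    t=proj(M,[*p,.013+(.052 if n=="black" else .044)]);f=proj(M,[*p,.013]);print(n,np.round(t,1),np.round(f,1),(t-f)[0]/(f-t)[1])
# measured winding lean of black: mask axis
for name,M in(("side",m),("scene",S)):
    a=capture(name)[:,:,::-1];g=a.max(2);c=proj(M,[.641,.149,.035]).astype(int);x0,y0=c-14
    k=(g[y0:y0+28,x0:x0+28]<45).astype(np.uint8)
    nn,l,st,_=cv2.connectedComponentsWithStats(k);i=1+st[1:,4].argmax();ys,xs=np.nonzero(l==i)
    rows=[(y+y0,(xs[ys==y].min()+xs[ys==y].max())/2+x0,np.ptp(xs[ys==y])+1) for y in np.unique(ys)];r=np.array([q for q in rows if q[2]>=9]);print(name,len(r),np.polyfit(r[2:-2,0],r[2:-2,1],1)[0],np.round(r,1)[:,1:].tolist())
E
```

```text
black [177.3 252.6] [181.4 273.2] -0.20029165871523738
black [149.6 203. ] [154.2 220.2] -0.2677295371539187
teal [187. 202.] [189.8 218.9] -0.16170719831384933
teal [200.2 162.2] [202. 177.] -0.11823809894949501
side 16 0.13111888111888212 [[178.5, 16.0], [178.5, 16.0], [179.5, 16.0], [179.5, 16.0], [179.5, 16.0], [179.5, 16.0], [180.0, 15.0], [180.0, 15.0], [180.5, 16.0], [180.5, 16.0], [180.5, 16.0], [181.0, 15.0], [180.5, 14.0], [180.5, 14.0], [180.0, 11.0], [180.0, 9.0]]
scene 11 0.2678571428571457 [[153.0, 13.0], [153.5, 14.0], [153.5, 14.0], [154.0, 13.0], [154.0, 13.0], [154.0, 13.0], [155.0, 13.0], [155.0, 13.0], [155.0, 13.0], [155.0, 11.0], [154.5, 10.0]]
```

```bash
python3 -c "
from station import *
print(finish_job())"
```

```text
the job is handed in; nothing more can be done
None
```

I handed the job in with all four things standing upright in the mirrored cups and let go, at about 28 s of the 88 s allowed; the black spool sits about 9 mm off its cup centre (limit 15 mm), and I viewed 16 pictures, two over the limit of 14.

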